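Set the candles into their holders

ROBOT

A 7-joint arm with a two-finger parallel gripper is mounted at the origin on the work surface. World frame = base frame: x ahead of the robot, y to its left, z up, the work surface at z = 0. Lengths are in m, angles in rad, forces in N, time in s.
With the tool pointing down it reaches from about 0.425 to 0.95 m from the base axis. Payload 4.7 kg.
Tool frame: the origin (TCP) lies at the centre of the arm's flange, where the gripper is bolted on; the fingertips stand 182 mm ahead of it and the grasp point (between the pads) lies 164 mm ahead of it; z points along the fingers, y is the line along which they close (so a half turn about z gives the same grasp; the last joint's range is limited). The gripper opens to 87 mm and grips with 3 to 60 N. Pads are 19 mm wide; open, the fingers measure 117 mm over their backs; the gripper's body (75 mm by 190 mm) begins 51 mm behind the grasp point.
Start: joints at [1.254, 0.469, -0.049, 1.532, 0.024, 1.141, -0.082], TCP at [0.192, -0.647, 0.405] pointing down, gripper open.
Joint ranges: [-2.59, 2.59], [-0.33, 1.99], [-1.39, 1.29], [0.1, 2.45], [-1.04, 4.18], [0.21, 1.99], [-2.66, 2.66]. Speed limits (rad/s): [2.57, 2.57, 3.14, 3.14, 3.14, 3.14, 3.14].

INTERFACE

Orientations are given as a 3x3 rotation matrix whose columns are the frame's x, y, z axes.
In Python, from workcell import ctrl gives the robot as it stands.
- The arm moves only by the tool apply_moves, never from a script. Its argument "rows" is text: rows parted by semicolons, each of 7 numbers parted by spaces: the shift along the world's x, y, z in units of 25 mm (1.0 is 25 mm), then the turn, a rotation vector about the world's x, y, z in units of 8 degrees (1.0 is 8 degrees), then the closure in counts, from 0 (fully open) to 255 (shut). In form: x y z rx ry rz grip; .... A call has 1 to 12 rows; each row shifts and turns the commanded pose from where the row before left it; what a row does not reach is not made up. A row lasts 1/10 s, in which the tool goes at most 50 mm and 8.59 degrees, less where a joint would pass 70% of its speed; a pose out of reach is approached as far as the arm can. A call is refused whole if a number of a shift passes 1 or a number of a turn 1, either way. A call with a gripper value outside its range is refused whole. The fingers move at their own pace and stop on an object; "newtons" is the grip in N (left out, the last holds). Time passes only in rows, so rows that do not move let the fingers close. It gives the time, the measured TCP pose, the force, the opening and the grip force at its end, in the units of the state.
- ctrl.read_state(): the state, without advancing time (a new reading comes with each control period).
- ctrl.grab_frame(name): name is "side" or "top"; returns the picture (480x640x3 uint8, red, green, blue); there is no depth.
- ctrl.calibration(name): a dict with "K" (3x3 intrinsics, pixels), "T" (4x4, takes a point from camera to world coordinates). Camera axes: x right, y down, z forward; pixel columns grow to the right and rows downward; lengths in m; the calibration is good to about 2 mm. A picture is of the moment at which its call begins. calibration takes no time and is no camera call.
- ctrl.job_done(): hands the job in; it is judged then, once.
The state is a dict: "time_s": time; "joint_positions": joint angles; "dq": joint speeds; "effort": joint torques, N m; "eef_pos": TCP position; "orientation": TCP orientation; "contact_force": force on the tool from outside, world axes, zero at the start; "ft_torque": the same for the moment, N m; "gripper_width": finger opening in m; "grip_force": force on a finger pad.
Only numpy, scipy, OpenCV 4.12 (cv2) and the standard library are available. Lean on these libraries where they do the work, as an engineer would, in place of code of your own. Each camera call takes 0.05 s, during which the arm holds its last target. There are 200 camera calls.

TASK

Get the living-room table ready for the evening by putting each of the four candles, one after another, into its own holder: the tealight into the glass starfish, the smaller round candle onto the white footed dish, the big round pillar onto the flat round brass plate, and the square candle into the square slate dish with its sides in line with the dish's. Each must stand upright and flat inside its holder's rim; set them down gently without dropping any, leave the holders where they stand, and do not disturb the mug or the small blue bowl.

Things in the scene. Friction and masses are not known exactly. Their poses are not given: they have to be found in the camera images.
- tealight: tealight: a low round candle in a thin aluminium cup, diameter 38, height 18; 20 to 33 g. Origin: centre of its underside, z up.
- small_candle: the smaller round candle, cream wax, upright cylinder of diameter 46, height 52; up to 105 g. Origin: centre of its underside, z up.
- pillar: the big round pillar candle, cream wax, upright cylinder of diameter 60, height 90; up to 300 g. Origin: centre of its underside, z up.
- square_candle: square block candle, cream wax, 50 x 50, height 60; up to 185 g; its x and y axes are square to its upright sides. Origin: centre of its underside, z up.
- star_holder: starfish-shaped pressed-glass holder with five short round arms (reach 56 from the centre, at most 16 high). In its middle a round recess for the tealight: inner diameter 54, its floor 12 above the table, its 4 wide rim 16 above the table. Loose, 300 g. Origin: centre of its underside, z up, the recess centred above it.
- square_dish: flat square slate dish, 82 x 82, with a raised rim 6 wide: recess 70 x 70, floor 6 and rim 10 above the table. Loose, 350 g; its x and y axes are square to its sides. Origin: centre of its underside, z up.
- footed_dish: round white ceramic dish on a foot, outer diameter 72: recess of inner diameter 64, floor 30 and rim 34 above the table, foot of diameter 68. Loose, 350 g. Origin: centre of the underside of the foot, z up.
- round_plate: flat round brass plate, outer diameter 96, with a broad rim 9 wide: recess of inner diameter 78, floor 5 and rim 10 above the table. Loose, 400 g. Origin: centre of its underside, z up.
- mug: white ceramic mug standing on a round cork coaster, rim diameter 76, height 95, its handle at its +y side (reach 74 from the mug's axis); to be left alone. Origin: centre of its underside, 6 above the table.
- bowl: small blue ceramic bowl with two pebbles in it, rim diameter 60, height 22; to be left alone. Origin: centre of its underside.
Mind the look-alikes: they are no part of the job. Leave any orange or pink look-alike of the pillar alone.

How it is judged:
By the outcome, as a careful person would: the job done as asked, in the order asked, and still so for the second after the job is handed in, with the robot touching nothing.
It also fails if it takes over 107 s, if anything falls off the work surface, if the arm or the gripper's body presses on something with over 40 N, if the wrist force passes 120 N, or if a joint passes its speed limit or range.

## Working session

There is one attempt and no reset: what is moved stays moved. The work goes in short steps, Python scripts to look and compute and a tool call to move; the robot and the scene stay as the last step left them, time stands still between calls to the robot, and variables do not carry over. Pictures are saved under pics/ and viewed, at most 14 in all, crops included, and the job is handed in when it is done.

Besides the shell and the picture viewer there is one more tool, called after "Emit:" as name(argument=value, ...) on one line, values as JSON. apply_moves: Moves the arm, as the interface text tells. Its arguments: {"type":"object","properties":{"rows":{"type":"string"},"newtons":{"type":"number"}},"required":["rows"]}

```bash
ls; mkdir -p pics; python3 - <<'E'
from workcell import ctrl
import cv2
for n in("top","side"):
    cv2.imwrite(f"pics/{n}0.png",ctrl.grab_frame(n)[:,:,::-1]); c=ctrl.calibration(n); print(n,c["K"],c["T"])
print(ctrl.read_state())
E
```

```text
pics
top [[546.4635245    0.         316.46913154]
 [  0.         546.4635245  242.65500295]
 [  0.           0.           1.        ]] [[-0.00851096 -0.99113446  0.13258975  0.41545861]
 [-0.99950749  0.01243713  0.02881142 -0.01044506]
 [-0.03020503 -0.13227924 -0.99075217  1.12400019]
 [ 0.          0.          0.          1.        ]]
side [[587.69695285   0.         321.65054453]
 [  0.         587.69695285 237.53644074]
 [  0.           0.           1.        ]] [[-0.82985602 -0.36288366  0.42385662  0.07933896]
 [-0.55781307  0.52109683 -0.64598968  0.75398485]
 [ 0.01354876 -0.77251119 -0.63485659  0.78696291]
 [ 0.          0.          0.          1.        ]]
{'time_s': 0.1, 'joint_positions': array([ 1.25408132,  0.46935676, -0.04858433,  1.53358178,  0.02414114,
        1.140988  , -0.0822958 ]), 'dq': array([ 0.00074378, -0.00258115, -0.00018236, -0.00342267,  0.00042889,
       -0.00085124, -0.00084722]), 'effort': array([ 1.26846822e-03, -5.09171855e+01, -8.09360552e-02, -2.36827362e+01,
       -6.15415536e-02,  3.44543753e-02,  6.06879121e-05]), 'eef_pos': array([ 0.19155447, -0.6470185 ,  0.40380369]), 'orientation': array([[ 9.58854701e-01,  2.83896655e-01, -5.93614817e-04],
       [ 2.83897257e-01, -9.58853298e-01,  1.64315821e-03],
       [-1.02702408e-04, -1.74407559e-03, -9.99998474e-01]]), 'contact_force': array([ 0.28380577, -0.53772245,  0.35106109]), 'ft_torque': array([ 0.00268299, -0.03134944, -0.00034259]), 'grip_force': 0.0, 'gripper_width': 0.08711114061310864}
```

View pics/top0.png

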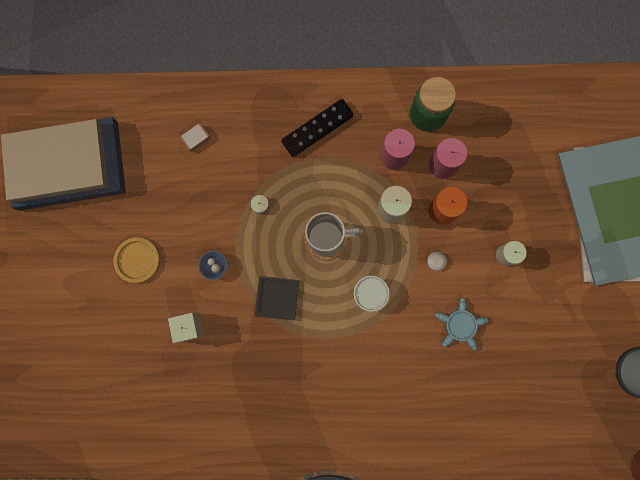

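View pics/side0.png

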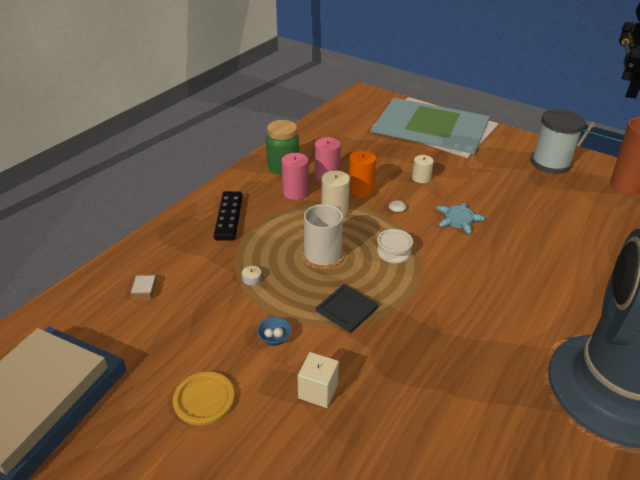

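The top view shows the tealight at (260,204), pillar at (396,200), small candle at (513,253) and square candle at (184,328). The holders are the star (462,325), footed dish (372,293), plate (136,260) and slate (278,298), with the mug at (325,232) and bowl at (213,265). The side view agrees.

```bash
cat > h.py <<'E'
import numpy as np, cv2
from workcell import ctrl
def ray(n,uv,h):
    c=ctrl.calibration(n);T=c["T"];d=T[:3,:3]@np.linalg.inv(c["K"])@np.array([uv[0],uv[1],1.]);o=T[:3,3]
    return (o+d*(h-o[2])/d[2])
def proj(n,p):
    c=ctrl.calibration(n);q=c["K"]@(np.linalg.inv(c["T"])@np.r_[p,1])[:3];return q[:2]/q[2]
def px(n,h,u,v): # mm per px
    return 1e3*np.linalg.norm(ray(n,(u+1,v),h)-ray(n,(u,v),h))
E
python3 - <<'E'
from h import *
im=cv2.imread("pics/top0.png"); hsv=cv2.cvtColor(im,cv2.COLOR_BGR2HSV)
for n,u,v in [("tea",260,203),("pil",396,198),("small",515,251),("sqc",183,328),("star",462,325),("foot",372,293),("plate",136,260),("slate",278,310),("wood",300,400),("mat",300,320)]:
    print(n,hsv[v,u],hsv[v+6,u-6], hsv[v+12,u])
a=cv2.resize(im[150:350,110:310],None,fx=3,fy=3,interpolation=cv2.INTER_CUBIC)
b=cv2.resize(im[170:370,340:540],None,fx=3,fy=3,interpolation=cv2.INTER_CUBIC)
cv2.imwrite("pics/a.png",a);cv2.imwrite("pics/b.png",b)
E
```

```text
tea [ 19  73 129] [ 32  49 165] [ 15 137 106]
pil [ 22  59 168] [ 34  51 166] [ 31  46 168]
small [30 46 99] [ 33  48 165] [ 26  56 122]
sqc [ 32  50 164] [ 30  49 161] [ 20  61 158]
star [ 93  44 127] [ 92  40 126] [ 92  43 118]
foot [ 32  30 164] [ 32  31 165] [ 32  28 163]
plate [ 18 157 159] [ 18 157 158] [ 19 159 156]
slate [17 30 59] [ 7 42 55] [ 14 130 106]
wood [ 11 159 114] [ 12 158 113] [ 12 166 100]
mat [ 16 115  93] [ 15 130 108] [ 14 130 112]
```

View pics/a.png

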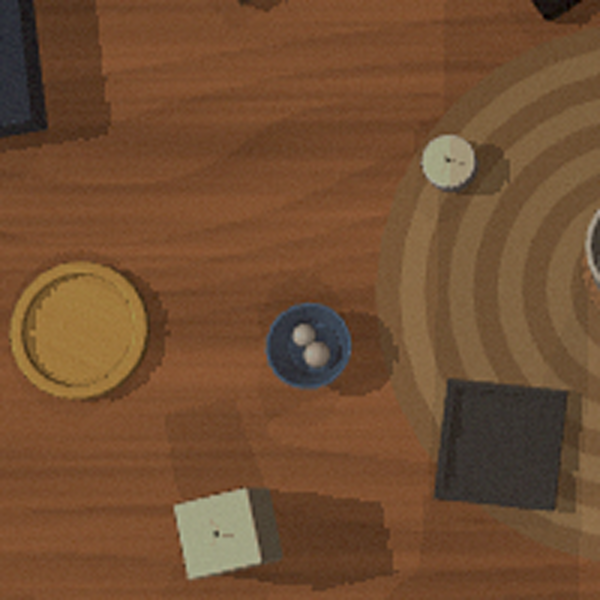

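View pics/b.png

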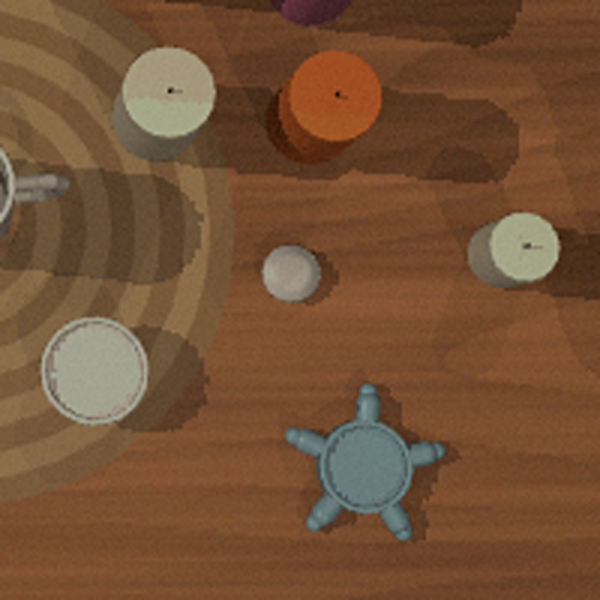

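Crop a shows the plate, bowl, tealight, square candle and slate clearly. Crop b shows the pillar (a bit shaded), small candle, footed dish and star. All of them can be separated by colour.

```bash
cat > meas.py <<'E'
from h import *
def meas(im):
    hsv=cv2.cvtColor(im,cv2.COLOR_BGR2HSV)
    W=[("tea",260,204,18,(10,0,140),(45,90,255),.018),("pil",396,198,30,(10,0,140),(45,80,255),.090),
    ("small",515,251,22,(10,0,140),(45,90,255),.052),("sqc",184,328,24,(10,0,140),(45,90,255),.060),
    ("star",462,325,32,(80,20,60),(110,255,255),.016),("foot",372,293,24,(0,0,135),(180,60,255),.034),
    ("plate",136,260,30,(12,120,120),(28,255,255),.010),("slate",278,298,30,(0,0,0),(180,75,85),.010),
    ("mug",323,229,24,(0,0,100),(180,70,255),.101),("bowl",213,265,20,(95,60,0),(130,255,255),.022)]
    R={}
    for n,u,v,r,lo,hi,h in W:
        x0,y0=u-r,v-r
        c=cv2.resize(hsv[y0:v+r,x0:u+r],None,fx=4,fy=4,interpolation=cv2.INTER_LINEAR)
        m=cv2.inRange(c,np.array(lo),np.array(hi))
        if n in("star","mug"): 
            m=cv2.morphologyEx(m,cv2.MORPH_CLOSE,np.ones((9,9)))
            cc=max(cv2.findContours(m,cv2.RETR_EXTERNAL,2)[0],key=cv2.contourArea); m=cv2.drawContours(m*0,[cc],-1,255,-1)
            m=cv2.morphologyEx(m,cv2.MORPH_OPEN,cv2.getStructuringElement(2,(61,61)))
        m=cv2.morphologyEx(m,cv2.MORPH_OPEN,cv2.getStructuringElement(2,(9,9)))
        cs=cv2.findContours(m,cv2.RETR_EXTERNAL,2)[0]
        if not cs: print(n,"none");continue
        hull=cv2.convexHull(max(cs,key=cv2.contourArea))[:,0,:].astype(float)
        P=np.array([ray("top",((q[0]+.5)/4-.5+x0,(q[1]+.5)/4-.5+y0),h)[:2] for q in hull])*1e3
        (c0,s,a)=cv2.minAreaRect(P.astype(np.float32))
        R[n]=(c0,s,a);print(n,np.round(c0,1),"size",np.round(s,1),"ang",round(a,1))
    return R
if __name__=="__main__":
    import sys
    if len(sys.argv)>1:im=cv2.imread(sys.argv[1])
    else: im=ctrl.grab_frame("top")[:,:,::-1].copy()
    meas(im)
E
python3 meas.py pics/top0.png
python3 - <<'E'
from h import *
im=cv2.imread("pics/side0.png");hsv=cv2.cvtColor(im,cv2.COLOR_BGR2HSV)
print([ (k,np.round(proj("side",np.array(p)))) for k,p in dict(tea=(.458,.104,.018),star=(.22,-.27,.016)).items()])
E
```

```text
tea [647.8 140.5] size [35.3 34.8] ang 0.2
pil [ 634.  -133.4] size [58.2 57.5] ang 43.3
small [ 536.2 -365.9] size [44.1 43.9] ang 9.4
sqc [395.2 283. ] size [49.2 48.7] ang 13.0
star [ 395.4 -265.1] size [60.8 60.6] ang 87.7
foot [458.  -88.8] size [65.2 66.5] ang 38.4
plate [527.4 395.6] size [126.2 110.1] ang 89.4
slate [452.5 104.5] size [82.1 81.4] ang 83.6
mug [573.2   3.6] size [75.5 74.8] ang 21.2
bowl [531.1 216.2] size [36.6 15. ] ang 46.0
[('tea', array([343., 302.])), ('star', array([537., 243.]))]
```

```bash
sed -i 's/(12,120,120),(28/(15,120,90),(28/; s/(0,0,135),(180,60,255),.034/(0,0,110),(180,75,255),.034/' meas.py
python3 - <<'E'
from meas import *
R=meas(cv2.imread("pics/top0.png"))
d=dict(tea=(38,.018),pil=(60,.09),small=(46,.052),star=(62,.016),foot=(72,.034),plate=(96,.01),mug=(76,.101))
s=cv2.imread("pics/side0.png")
s=cv2.resize(s,None,fx=2,fy=2,interpolation=cv2.INTER_CUBIC)
def dr(P,c): cv2.polylines(s,[np.int32(np.array([proj("side",p)*2+.5 for p in P])*8)],True,c,1,cv2.LINE_AA,3)
for k,(D,h) in d.items():
    c=np.array(R[k][0])/1e3
    dr([(c[0]+D/2e3*np.cos(t),c[1]+D/2e3*np.sin(t),h) for t in np.linspace(0,6.28,60)],(0,0,255))
for k,L,h in(("sqc",50,.06),("slate",82,.01)):
    b=cv2.boxPoints((R[k][0],(L,L),R[k][2]))/1e3
    dr([(*q,h) for q in b],(0,0,255))
cv2.imwrite("pics/s2.png",s[260:860,340:1040])
E
```

```text
tea [647.8 140.5] size [35.3 34.8] ang 0.2
pil [ 634.  -133.4] size [58.2 57.5] ang 43.3
small [ 536.2 -365.9] size [44.1 43.9] ang 9.4
sqc [395.2 283. ] size [49.2 48.7] ang 13.0
star [ 395.4 -265.1] size [60.8 60.6] ang 87.7
foot [459.  -85.9] size [70.8 71.3] ang 62.1
plate [533.9 396.6] size [96.3 95.8] ang 45.7
slate [452.5 104.5] size [82.1 81.4] ang 83.6
mug [573.2   3.6] size [75.5 74.8] ang 21.2
bowl [531.1 216.2] size [36.6 15. ] ang 46.0
```

View pics/s2.png

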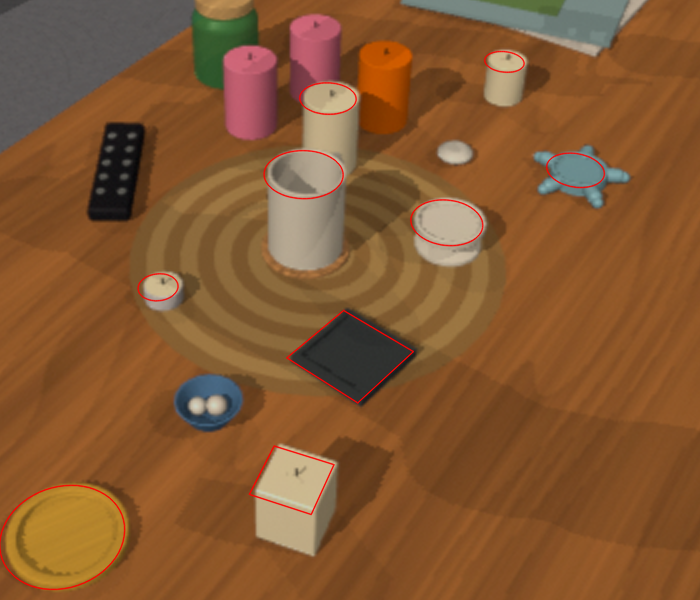

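The overlay matches the side view to about 2–3 mm, well within the holder clearances. I'll go to the tealight first.

Emit:
apply_moves(rows="0.57 0.985 0 0 0 0.77 0;0.57 0.985 0 0 0 0.77 0;0.57 0.985 0 0 0 0.77 0;0.57 0.985 0 0 0 0.77 0;0.57 0.985 0 0 0 0.77 0;0.57 0.985 0 0 0 0.77 0;0.57 0.985 0 0 0 0.77 0;0.57 0.985 0 0 0 0.77 0;0.57 0.985 0 0 0 0.77 0;0.57 0.985 0 0 0 0.77 0;0.57 0.985 0 0 0 0.77 0;0.57 0.985 0 0 0 0.77 0", newtons=10)

```text
time_s: 1.3
eef_pos: [0.3629, -0.3506, 0.4045]
orientation: [[-0.012, 1.0, -0.0], [1.0, 0.012, 0.0], [0.0, -0.0, -1.0]]
contact_force: [0.5, -0.3, 0.9]
gripper_width: 0.0872
grip_force: 0.0
```

Emit:
apply_moves(rows="0.57 0.985 0 0 0 0 0;0.57 0.985 0 0 0 0 0;0.57 0.985 0 0 0 0 0;0.57 0.985 0 0 0 0 0;0.57 0.985 0 0 0 0 0;0.57 0.985 0 0 0 0 0;0.57 0.985 0 0 0 0 0;0.57 0.985 0 0 0 0 0;0.57 0.985 0 0 0 0 0;0.57 0.985 0 0 0 0 0;0.57 0.985 0 0 0 0 0;0.57 0.985 0 0 0 0 0")

```text
time_s: 2.5
eef_pos: [0.5339, -0.0553, 0.4044]
orientation: [[-0.007, 1.0, -0.001], [1.0, 0.007, -0.0], [-0.0, -0.001, -1.0]]
contact_force: [0.2, -0.2, -0.1]
gripper_width: 0.087
grip_force: 0.0
```

Emit:
apply_moves(rows="0.57 0.985 0 0 0 0 0;0.57 0.985 0 0 0 0 0;0.57 0.985 0 0 0 0 0;0.57 0.985 0 0 0 0 0;0.57 0.985 0 0 0 0 0;0.57 0.985 0 0 0 0 40;0.57 0.985 -0.5 0 0 0 60;0.57 0.985 -0.5 0 0 0 80;0 0 -0.5 0 0 0 80;0 0 -0.5 0 0 0 80;0 0 0 0 0 0 80;0 0 0 0 0 0 80")

```text
time_s: 3.7
eef_pos: [0.6476, 0.1393, 0.3546]
orientation: [[-0.005, 1.0, -0.0], [1.0, 0.005, -0.001], [-0.001, -0.0, -1.0]]
contact_force: [0.3, 0.2, 0.7]
gripper_width: 0.0597
grip_force: 0.0
```

Emit:
apply_moves(rows="0 0 -0.8 0 0 0 80;0 0 -0.8 0 0 0 80;0 0 -0.8 0 0 0 80;0 0 -0.8 0 0 0 80;0 0 -0.8 0 0 0 80;0 0 -0.8 0 0 0 80;0 0 -0.8 0 0 0 80;0 0 -0.5 0 0 0 80;0 0 -0.4 0 0 0 80;0 0 -0.08 0 0 0 80;0 0 0 0 0 0 80;0 0 0 0 0 0 80")

```text
time_s: 4.9
eef_pos: [0.648, 0.141, 0.1912]
orientation: [[-0.007, 1.0, 0.002], [1.0, 0.007, 0.001], [0.001, 0.002, -1.0]]
contact_force: [0.4, -1.0, 0.4]
gripper_width: 0.0596
grip_force: 0.0
```

```bash
python3 - <<'E'
from h import *
im=ctrl.grab_frame("side")[:,:,::-1]
print(ctrl.read_state()["eef_pos"])
cv2.imwrite("pics/t1.png",cv2.resize(im[190:340,170:370],None,fx=3,fy=3))
E
```

```text
[0.6479946  0.14097713 0.19128423]
```

View pics/t1.png

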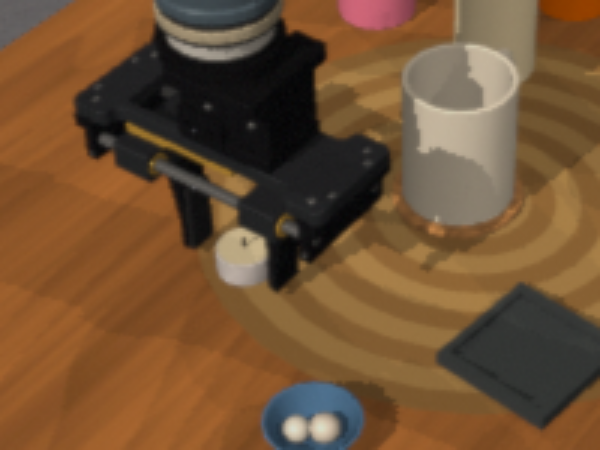

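The tealight at (242,257) sits centred between the fingers. Closing.

Emit:
apply_moves(rows="0 0 0 0 0 0 110;0 0 0 0 0 0 130;0 0 0 0 0 0 170;0 0 0 0 0 0 170;0 0 0 0 0 0 170;0 0 0 0 0 0 170;0 0 0 0 0 0 170;0 0 0.1 0 0 0 170;0 0 0.3 0 0 0 170;0 0 0.6 0 0 0 170;0 0 1 0 0 0 170;0 0 1 0 0 0 170", newtons=8)

```text
time_s: 6.15
eef_pos: [0.6476, 0.1409, 0.267]
orientation: [[-0.007, 1.0, 0.0], [1.0, 0.007, 0.0], [0.0, 0.0, -1.0]]
contact_force: [-0.1, -0.8, -1.0]
gripper_width: 0.0375
grip_force: 8.0
```

Emit:
apply_moves(rows="0 0 1 0 0 0 170;0 0 1 0 0 0 170;0 0 1 0 0 0 170;-0.3 -0.4 1 0 0 0 170;-0.6 -0.96 0 0 0 0 170;-0.6 -0.96 0 0 0 0 170;-0.6 -0.96 0 0 0 0 170;-0.6 -0.96 0 0 0 0 170;-0.6 -0.96 0 0 0 0 170;-0.6 -0.96 0 0 0 0 170;-0.6 -0.96 0 0 0 0 170;-0.6 -0.96 0 0 0 0 170")

```text
time_s: 7.35
eef_pos: [0.5194, -0.0618, 0.3666]
orientation: [[-0.008, 1.0, 0.002], [1.0, 0.008, -0.001], [-0.001, 0.002, -1.0]]
contact_force: [0.1, -1.1, -1.0]
gripper_width: 0.0376
grip_force: 8.0
```

Emit:
apply_moves(rows="-0.6 -0.96 0 0 0 0 170;-0.6 -0.96 0 0 0 0 170;-0.6 -0.96 0 0 0 0 170;-0.6 -0.96 0 0 0 0 170;-0.6 -0.96 0 0 0 0 170;-0.6 -0.96 0 0 0 0 170;-0.6 -0.96 -0.5 0 0 0 170;-0.6 -0.96 -1 0 0 0 170;-0.2 -0.48 -1 0 0 0 170;0 0 -1 0 0 0 170;0 0 -0.5 0 0 0 170;0 0 0 0 0 0 170")

```text
time_s: 8.55
eef_pos: [0.395, -0.2647, 0.2647]
orientation: [[-0.008, 1.0, -0.002], [1.0, 0.008, 0.001], [0.002, -0.002, -1.0]]
contact_force: [-0.0, 0.2, 0.3]
gripper_width: 0.0373
grip_force: 8.0
```

Emit:
apply_moves(rows="0 0 -0.7 0 0 0 170;0 0 -0.6 0 0 0 170;0 0 -0.4 0 0 0 170;0 0 -0.2 0 0 0 170;0 0 -0.1 0 0 0 170;0 0 0 0 0 0 170")

```text
time_s: 9.15
eef_pos: [0.3954, -0.2652, 0.2156]
orientation: [[-0.007, 1.0, 0.001], [1.0, 0.007, -0.0], [-0.0, 0.001, -1.0]]
contact_force: [-0.4, 0.3, 0.3]
gripper_width: 0.0377
grip_force: 8.0
```

```bash
python3 - <<'E'
from h import *
im=ctrl.grab_frame("side")[:,:,::-1]
print(ctrl.read_state()["eef_pos"])
cv2.imwrite("pics/t2.png",cv2.resize(im[120:270,370:570],None,fx=3,fy=3))
E
```

```text
[ 0.39542814 -0.26527708  0.2157628 ]
```

View pics/t2.png

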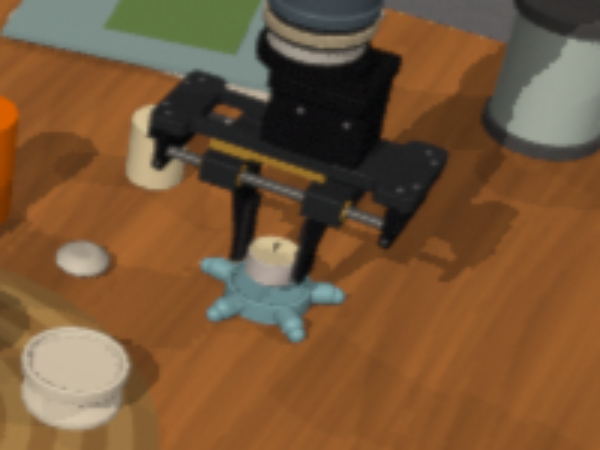

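The tealight hangs centred over the star recess, around (270,285). Lowering it gently.

Emit:
apply_moves(rows="0 0 -0.2 0 0 0 170;0 0 -0.12 0 0 0 170;0 0 -0.08 0 0 0 170;0 0 -0.04 0 0 0 170;0 0 -0.03 0 0 0 170;0 0 0 0 0 0 170;0 0 0 0 0 0 170")

```text
time_s: 9.9
eef_pos: [0.3952, -0.2652, 0.2036]
orientation: [[-0.007, 1.0, 0.0], [1.0, 0.007, 0.0], [0.0, 0.0, -1.0]]
contact_force: [-0.4, 0.1, -0.4]
gripper_width: 0.0375
grip_force: 8.0
```

Emit:
apply_moves(rows="0 0 -0.02 0 0 0 170;0 0 -0.02 0 0 0 170;0 0 0 0 0 0 170")

```text
time_s: 10.2
eef_pos: [0.3951, -0.2652, 0.2025]
orientation: [[-0.007, 1.0, 0.0], [1.0, 0.007, 0.0], [0.0, 0.0, -1.0]]
contact_force: [-0.2, 0.5, 0.6]
gripper_width: 0.0375
grip_force: 8.0
```

Emit:
apply_moves(rows="0 0 -0.02 0 0 0 170;0 0 0 0 0 0 170")

```text
time_s: 10.4
eef_pos: [0.3952, -0.2652, 0.2023]
orientation: [[-0.007, 1.0, -0.0], [1.0, 0.007, -0.0], [-0.0, -0.0, -1.0]]
contact_force: [-1.2, 0.9, 3.5]
gripper_width: 0.0378
grip_force: 8.0
```

Emit:
apply_moves(rows="0 0 0 0 0 0 140;0 0 0 0 0 0 130;0 0 0 0 0 0 110;0 0 0 0 0 0 80;0 0 0 0 0 0 70;0 0 0.3 0 0 0 70;0 0 0.7 0 0 0 70;0 0 1 0 0 0 50;0 0 1 0 0 0 50;0 0 1 0 0 0 40;0.6 -0.4 0 0 0 0 40;0.8 -0.6 0 0 0 0 40")

```text
time_s: 11.6
eef_pos: [0.4301, -0.2901, 0.3037]
orientation: [[-0.008, 1.0, 0.001], [1.0, 0.008, -0.002], [-0.002, 0.001, -1.0]]
contact_force: [0.1, -0.2, -0.4]
gripper_width: 0.0732
grip_force: 0.0
```

Emit:
apply_moves(rows="0.8 -0.6 0 0 0 0 40;0.8 -0.6 0 0 0 0 40;0.8 -0.6 0 0 0 0 40;0.8 -0.6 0 0 0 0 40;0.8 -0.5 0 0 0 0 40;0.22 -0.13 0 0 0 0 40;0 0 -0.3 0 0 0 40;0 0 -0.6 0 0 0 40;0 0 0 0 0 0 40")

```text
time_s: 12.5
eef_pos: [0.5337, -0.3651, 0.2766]
orientation: [[-0.008, 1.0, -0.005], [1.0, 0.008, 0.003], [0.003, -0.005, -1.0]]
contact_force: [-0.9, 0.5, 0.3]
gripper_width: 0.0735
grip_force: 0.0
```

```bash
python3 - <<'E'
from meas import *
im=ctrl.grab_frame("top")[:,:,::-1].copy(); meas(im)
s=ctrl.grab_frame("side")[:,:,::-1]
print(ctrl.read_state()["eef_pos"])
cv2.imwrite("pics/t3.png",np.hstack([cv2.resize(s[120:270,370:520],(400,400)),cv2.resize(im[270:370,410:510],(400,400))]))
E
```

```text
tea none
pil [ 634.2 -133.5] size [58.2 57.9] ang 43.3
small [ 536.2 -356.8] size [43.8 27. ] ang 0.1
sqc [395.2 283. ] size [49.1 48.7] ang 12.9
star [ 395.1 -265.1] size [60.8 60.1] ang 87.7
foot [458.9 -85.8] size [71.2 70.6] ang 89.4
plate [534.  396.6] size [96.5 96. ] ang 54.6
slate [452.5 104.5] size [82.1 81.3] ang 83.6
mug [573.6   3.7] size [75.1 74.6] ang 21.8
bowl [531.5 215.3] size [36.3 12.1] ang 38.8
[ 0.53475077 -0.36550153  0.2786251 ]
```

View pics/t3.png

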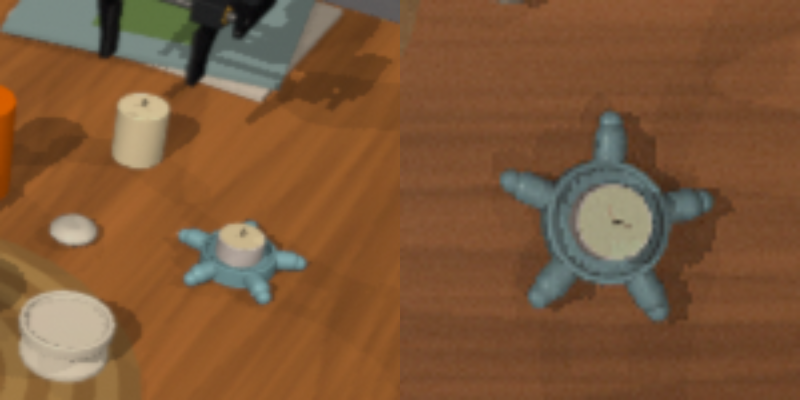

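The tealight stands flat in the star's recess, and the star has not moved. Next is the small candle.

Emit:
apply_moves(rows="0.03 -0.02 -0.8 0 0 0 40;0 0 -0.8 0 0 0 40;0 0 -0.8 0 0 0 40;0 0 -0.5 0 0 0 40;0 0 -0.15 0 0 0 40;0 0 0 0 0 0 70;0 0 0 0 0 0 90;0 0 0 0 0 0 110;0 0 0 0 0 0 140;0 0 0 0 0 0 140;0 0 0 0 0 0 140;0 0 0 0 0 0 140", newtons=15)

```text
time_s: 13.8
eef_pos: [0.5366, -0.3666, 0.2039]
orientation: [[-0.007, 1.0, 0.001], [1.0, 0.007, -0.001], [-0.001, 0.001, -1.0]]
contact_force: [-0.3, 0.9, 4.5]
gripper_width: 0.0454
grip_force: 15.0
```

Emit:
apply_moves(rows="0 0 0.1 0 0 0 140;0 0 0.3 0 0 0 140;0 0 0.6 0 0 0 140;0 0 1 0 0 0 140;0 0 1 0 0 0 140;0 0 1 0 0 0 140;0 0 1 0 0 0 140;-0.1 0.4 0 0 0 0 140;-0.25 0.95 0 0 0 0 140;-0.25 0.95 0 0 0 0 140;-0.25 0.95 0 0 0 0 140;-0.25 0.95 0 0 0 0 140")

```text
time_s: 15.0
eef_pos: [0.5081, -0.2598, 0.3279]
orientation: [[-0.008, 1.0, -0.001], [1.0, 0.008, 0.001], [0.001, -0.001, -1.0]]
contact_force: [-0.3, 0.3, -0.2]
gripper_width: 0.0457
grip_force: 15.0
```

Emit:
apply_moves(rows="-0.27 0.95 0 0 0 0 140;-0.27 0.95 0 0 0 0 140;-0.27 0.95 0 0 0 0 140;-0.27 0.95 0 0 0 0 140;-0.27 0.95 0 0 0 0 140;-0.27 0.95 0 0 0 0 140;-0.27 0.95 -0.4 0 0 0 140;-0.1 0.3 -0.8 0 0 0 140;0 0 -0.8 0 0 0 140;0 0 -0.6 0 0 0 140;0 0 -0.4 0 0 0 140;0 0 0 0 0 0 140")

```text
time_s: 16.2
eef_pos: [0.4583, -0.0874, 0.2521]
orientation: [[-0.008, 1.0, -0.003], [1.0, 0.008, 0.001], [0.001, -0.003, -1.0]]
contact_force: [-0.8, -0.0, -0.7]
gripper_width: 0.0458
grip_force: 15.0
```

Emit:
apply_moves(rows="0 0.04 -0.3 0 0 0 140;0 0 -0.2 0 0 0 140;0 0 -0.12 0 0 0 140;0 0 -0.06 0 0 0 140;0 0 0 0 0 0 140;0 0 0 0 0 0 140")

```text
time_s: 16.8
eef_pos: [0.4592, -0.0868, 0.2364]
orientation: [[-0.007, 1.0, 0.0], [1.0, 0.007, -0.0], [-0.0, 0.0, -1.0]]
contact_force: [0.1, -0.0, 0.2]
gripper_width: 0.0458
grip_force: 15.0
```

Emit:
apply_moves(rows="0 0 -0.02 0 0 0 140;0 0 -0.02 0 0 0 140;0 0 0 0 0 0 140")

```text
time_s: 17.1
eef_pos: [0.4591, -0.0867, 0.2353]
orientation: [[-0.007, 1.0, 0.0], [1.0, 0.007, 0.0], [0.0, 0.0, -1.0]]
contact_force: [0.5, 0.5, -0.8]
gripper_width: 0.0455
grip_force: 15.0
```

Emit:
apply_moves(rows="0 0 -0.02 0 0 0 140;0 0 -0.02 0 0 0 140;0 0 0 0 0 0 140")

```text
time_s: 17.4
eef_pos: [0.4591, -0.0867, 0.2342]
orientation: [[-0.007, 1.0, -0.0], [1.0, 0.007, 0.0], [0.0, -0.0, -1.0]]
contact_force: [0.3, 0.2, -0.8]
gripper_width: 0.0455
grip_force: 15.0
```

Emit:
apply_moves(rows="0 0 -0.02 0 0 0 140;0 0 0 0 0 0 140")

```text
time_s: 17.6
eef_pos: [0.4592, -0.0867, 0.2339]
orientation: [[-0.007, 1.0, 0.0], [1.0, 0.007, -0.0], [-0.0, 0.0, -1.0]]
contact_force: [-0.6, 0.1, 1.6]
gripper_width: 0.0458
grip_force: 15.0
```

Emit:
apply_moves(rows="0 0 0 0 0 0 115;0 0 0 0 0 0 105;0 0 0 0 0 0 90;0 0 0 0 0 0 70;0 0 0 0 0 0 70;0 0 0.3 0 0 0 70;0 0 0.7 0 0 0 50;0 0 1 0 0 0 30;0 0 1 0 0 0 0;0 0 1 0 0 0 0;0 0 1 0 0 0 0;0.4 -0.1 0 0 0 0.6 0")

```text
time_s: 18.8
eef_pos: [0.4695, -0.0886, 0.3625]
orientation: [[-0.093, 0.996, 0.006], [0.996, 0.093, -0.003], [-0.003, 0.006, -1.0]]
contact_force: [-0.1, 0.0, 0.2]
gripper_width: 0.0865
grip_force: 0.0
```

Emit:
apply_moves(rows="0.8 -0.2 0 0 0 0.6 0;0.8 -0.2 0 0 0 0.6 0;0.8 -0.2 0 0 0 0.6 0;0.8 -0.2 0 0 0 0.6 0;0.8 -0.2 0 0 0 0.6 0;0.8 -0.2 0 0 0 0.6 0;0.8 -0.2 0 0 0 0.6 0;0.8 -0.2 0 0 0 0.6 0;0.2 -0.17 -0.3 0 0 0.2 0;0 0 -0.5 0 0 0 0;0 0 -0.2 0 0 0 0;0 0 0 0 0 0 0")

```text
time_s: 20.0
eef_pos: [0.6328, -0.1332, 0.3323]
orientation: [[-0.71, 0.705, -0.004], [0.705, 0.71, 0.0], [0.003, -0.002, -1.0]]
contact_force: [0.2, 0.1, 0.3]
gripper_width: 0.0869
grip_force: 0.0
```

```bash
python3 - <<'E'
from h import *
im=ctrl.grab_frame("top")[:,:,::-1].copy()
s=ctrl.grab_frame("side")[:,:,::-1]
print(ctrl.read_state()["eef_pos"])
cv2.imwrite("pics/t4.png",np.hstack([cv2.resize(s[100:280,270:450],(400,400)),cv2.resize(im[150:330,330:510],(400,400))]))
E
```

```text
[ 0.63357434 -0.13310909  0.3338088 ]
```

View pics/t4.png

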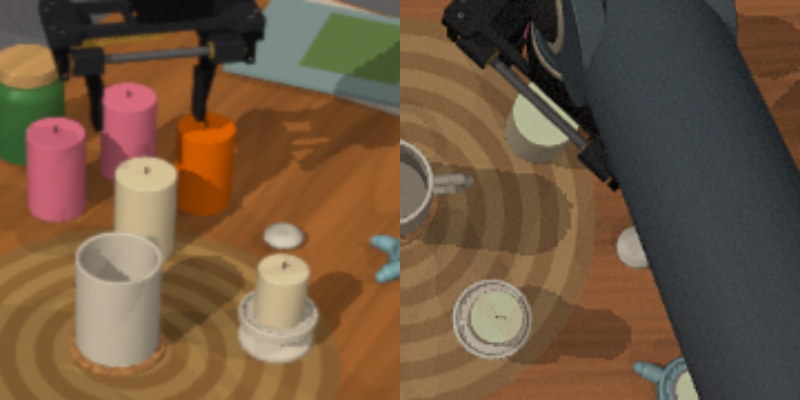

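The small candle stands in the footed dish, and the gripper is over the pillar with its fingers clear of the mug and look-alikes. Descending.

Emit:
apply_moves(rows="0 0 -0.8 0 0 0 0;0 0 -0.8 0 0 0 0;0 0 -0.8 0 0 0 0;0 0 -0.8 0 0 0 0;0 0 -0.7 0 0 0 0;0 0 -0.37 0 0 0 0;0 0 0 0 0 0 30;0 0 0 0 0 0 50;0 0 0 0 0 0 65;0 0 0 0 0 0 100;0 0 0 0 0 0 100;0 0 0 0 0 0 100", newtons=30)

```text
time_s: 21.3
eef_pos: [0.6342, -0.1339, 0.2278]
orientation: [[-0.709, 0.705, 0.0], [0.705, 0.709, -0.001], [-0.001, -0.0, -1.0]]
contact_force: [-3.2, -0.7, 4.6]
gripper_width: 0.0596
grip_force: 30.0
```

Emit:
apply_moves(rows="0 0 0 0 0 0 100;0 0 0.05 0 0 0 100;0 0 0.2 0 0 0 100;0 0 0.4 0 0 0 100;0 0 0.7 0 0 0 100;0 0 1 0 0 0 100;0 0 1 0 0 0 100;0 0 1 0 0 0 100;0 0 1 0 0 0 100;0 0 1 0 0 0 100;0 0 0.5 0 0 0 100;0 0 0 0 0 0 100")

```text
time_s: 22.5
eef_pos: [0.6345, -0.133, 0.4012]
orientation: [[-0.71, 0.704, 0.005], [0.704, 0.71, -0.001], [-0.004, 0.003, -1.0]]
contact_force: [0.4, -0.5, -3.8]
gripper_width: 0.0592
grip_force: 30.0
```

Emit:
apply_moves(rows="-0.05 0.4 0 0 0 0 100;-0.18 0.9 0 0 0 0 100;-0.18 0.9 0 0 0 0 100;-0.18 0.9 0 0 0 0 100;-0.18 0.9 0 0 0 0 100;-0.18 0.9 0 0 0 0 100;-0.18 0.9 0 0 0 0 100;-0.18 0.9 0 0 0 0 100;-0.18 0.9 0 0 0 0 100;-0.18 0.9 0 0 0 0 100;-0.18 0.9 0 0 0 0 100;-0.18 0.9 0 0 0 0 100")

```text
time_s: 23.7
eef_pos: [0.5823, 0.1254, 0.3965]
orientation: [[-0.71, 0.704, -0.003], [0.704, 0.71, -0.0], [0.002, -0.003, -1.0]]
contact_force: [0.7, -0.3, -2.7]
gripper_width: 0.0596
grip_force: 30.0
```

Emit:
apply_moves(rows="-0.18 0.9 0 0 0 0 100;-0.18 0.9 0 0 0 0 100;-0.18 0.9 0 0 0 0 100;-0.18 0.9 0 0 0 0 100;-0.18 0.9 0 0 0 0 100;-0.18 0.9 0 0 0 0 100;-0.18 0.9 0 0 0 0 100;-0.18 0.9 0 0 0 0 100;-0.18 0.9 0 0 0 0 100;-0.18 0.9 0 0 0 0 100;-0.18 0.9 0 0 0 0 100;-0.05 0.6 0 0 0 0 100")

```text
time_s: 24.9
eef_pos: [0.5307, 0.3887, 0.3966]
orientation: [[-0.712, 0.702, -0.003], [0.702, 0.712, -0.001], [0.002, -0.003, -1.0]]
contact_force: [-0.5, -0.6, -2.8]
gripper_width: 0.0596
grip_force: 30.0
```

Emit:
apply_moves(rows="0 0.37 -0.5 0 0 0 100;0 0 -1 0 0 0 100;0 0 -1 0 0 0 100;0 0 -1 0 0 0 100;0 0 -1 0 0 0 100;0 0 -0.6 0 0 0 100;0 0 -0.4 0 0 0 100;0 0 -0.2 0 0 0 100;0 0 0 0 0 0 100;0 0 0 0 0 0 100")

```text
time_s: 25.9
eef_pos: [0.5329, 0.3961, 0.2568]
orientation: [[-0.71, 0.705, 0.001], [0.705, 0.71, 0.001], [-0.0, 0.002, -1.0]]
contact_force: [0.6, -0.6, -2.9]
gripper_width: 0.0594
grip_force: 30.0
```

Emit:
apply_moves(rows="0.03 0.01 -0.3 0 0 0 100;0 0 -0.3 0 0 0 100;0 0 -0.16 0 0 0 100;0 0 -0.08 0 0 0 100;0 0 -0.04 0 0 0 100;0 0 -0.02 0 0 0 100;0 0 0 0 0 0 100;0 0 0 0 0 0 100")

```text
time_s: 26.7
eef_pos: [0.5334, 0.3961, 0.2335]
orientation: [[-0.71, 0.705, 0.0], [0.705, 0.71, 0.0], [0.0, 0.001, -1.0]]
contact_force: [0.5, 0.2, -3.1]
gripper_width: 0.0593
grip_force: 30.0
```

Emit:
apply_moves(rows="0 0 -0.02 0 0 0 100;0 0 -0.02 0 0 0 100;0 0 0 0 0 0 100")

```text
time_s: 27.0
eef_pos: [0.5334, 0.3962, 0.2328]
orientation: [[-0.71, 0.704, 0.0], [0.704, 0.71, 0.0], [-0.0, 0.0, -1.0]]
contact_force: [-0.5, -0.9, 1.0]
gripper_width: 0.0596
grip_force: 30.0
```

Emit:
apply_moves(rows="0 0 0 0 0 0 72;0 0 0 0 0 0 62;0 0 0 0 0 0 50;0 0 0 0 0 0 25;0 0 0 0 0 0 0;0 0 0.2 0 0 0 0;0 0 0.6 0 0 0 0;0 0 1 0 0 0 0;0 0 1 0 0 0 0;0 0 1 0 0 0 0;0 0 0.6 0 0 0 0;-0.3 -0.25 0 0 0 -0.4 0")

```text
time_s: 28.2
eef_pos: [0.5266, 0.3909, 0.346]
orientation: [[-0.668, 0.744, 0.005], [0.744, 0.668, 0.005], [0.001, 0.007, -1.0]]
contact_force: [-1.2, -0.4, -1.0]
gripper_width: 0.0869
grip_force: 0.0
```

Emit:
apply_moves(rows="-0.7 -0.57 0 0 0 -0.4 0;-0.7 -0.57 0 0 0 -0.4 0;-0.7 -0.57 0 0 0 -0.4 0;-0.7 -0.57 0 0 0 -0.4 0;-0.7 -0.57 0 0 0 -0.4 0;-0.7 -0.57 0 0 0 -0.4 0;-0.7 -0.57 0 0 0 -0.6 0;-0.36 -0.28 0 0 0 -0.5 0;0 0 0 0 0 0 0;0 0 0 0 0 0 0")

```text
time_s: 29.2
eef_pos: [0.3947, 0.2833, 0.3429]
orientation: [[-0.244, 0.97, 0.001], [0.97, 0.244, 0.001], [0.0, 0.002, -1.0]]
contact_force: [0.7, 0.2, 0.4]
gripper_width: 0.0871
grip_force: 0.0
```

```bash
python3 - <<'E'
from h import *
s=ctrl.grab_frame("side")[:,:,::-1];im=ctrl.grab_frame("top")[:,:,::-1].copy()
print(ctrl.read_state()["eef_pos"])
cv2.imwrite("pics/t5.png",np.hstack([cv2.resize(s[270:470,160:360],(400,400)),cv2.resize(im[190:350,70:230],(400,400))]))
# edge angles from the start image by line fits to mask contours, per side
im=cv2.imread("pics/top0.png");hsv=cv2.cvtColor(im,cv2.COLOR_BGR2HSV)
for n,(u,v,r),lo,hi,h in(("sqc",(184,328,24),(10,0,140),(45,90,255),.06),("slate",(278,298,30),(0,0,0),(180,75,85),.01)):
    c=cv2.resize(hsv[v-r:v+r,u-r:u+r],None,fx=4,fy=4);m=cv2.morphologyEx(cv2.inRange(c,lo,hi),cv2.MORPH_CLOSE,np.ones((13,13)));m=cv2.morphologyEx(m,cv2.MORPH_OPEN,np.ones((9,9)))
    P=max(cv2.findContours(m,0,cv2.CHAIN_APPROX_NONE)[0],key=cv2.contourArea)[:,0]
    W=np.array([ray("top",((p[0]+.5)/4-.5+u-r,(p[1]+.5)/4-.5+v-r),h)[:2] for p in P],np.float32)*1e3
    b=cv2.boxPoints(cv2.minAreaRect(W))
    for i in range(4):
        a,e=b[i],b[(i+1)%4];d=(e-a)/np.linalg.norm(e-a);t=(W-a)@d;q=np.abs((W-a)@np.array([-d[1],d[0]]))
        L=np.linalg.norm(e-a);S=W[(q<4)&(t>.15*L)&(t<.85*L)]
        f=cv2.fitLine(S,cv2.DIST_HUBER,0,.01,.01).ravel();print(n,len(S),round(np.degrees(np.arctan2(f[1],f[0]))%90,1))
E
```

```text
[0.39500219 0.28354015 0.34258861]
sqc 69 12.5
sqc 70 12.9
sqc 68 12.5
sqc 70 12.8
slate 112 83.7
slate 112 83.7
slate 113 83.9
slate 114 83.4
```

View pics/t5.png

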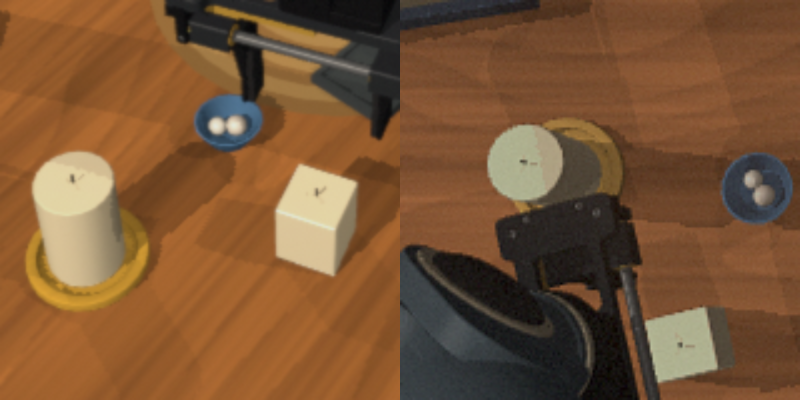

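The pillar stands in the plate and the bowl is untouched. Grasping the square candle.

Emit:
apply_moves(rows="0 0 -0.8 0 0 -0.18 0;0 0 -0.9 0 0 0 0;0 0 -0.9 0 0 0 0;0 0 -0.9 0 0 0 0;0 0 -0.9 0 0 0 20;0 0 -0.6 0 0 0 30;0 0 -0.3 0 0 0 40;0 0 0 0 0 0 60;0 0 0 0 0 0 80;0 0 0 0 0 0 95;0 0 0 0 0 0 130;0 0 0 0 0 0 130", newtons=25)

```text
time_s: 30.5
eef_pos: [0.3946, 0.2831, 0.2104]
orientation: [[-0.218, 0.976, 0.001], [0.976, 0.218, 0.001], [0.0, 0.001, -1.0]]
contact_force: [-0.2, -0.5, 3.0]
gripper_width: 0.0499
grip_force: 25.0
```

Emit:
apply_moves(rows="0 0 0 0 0 0 130;0 0 0 0 0 0 130;0 0 0.05 0 0 0 130;0 0 0.2 0 0 0 130;0 0 0.5 0 0 0 130;0 0 1 0 0 0 130;0 0 1 0 0 0 130;0 0 1 0 0 0 130;0 0 0.3 0 0 0 130;0 0 0 0 0 0 130")

```text
time_s: 31.5
eef_pos: [0.3946, 0.2831, 0.3122]
orientation: [[-0.217, 0.976, 0.003], [0.976, 0.217, 0.001], [0.001, 0.003, -1.0]]
contact_force: [-0.6, 0.0, -1.5]
gripper_width: 0.05
grip_force: 25.0
```

Emit:
apply_moves(rows="0.1 -0.4 0 0 0 -0.15 130;0.27 -0.8 0 0 0 -0.27 130;0.27 -0.8 0 0 0 -0.27 130;0.27 -0.8 0 0 0 -0.27 130;0.27 -0.8 0 0 0 -0.27 130;0.27 -0.8 0 0 0 -0.27 130;0.27 -0.8 0 0 0 -0.27 130;0.27 -0.8 0 0 0 -0.27 130;0.27 -0.8 0 0 0 -0.27 130;0.05 -0.35 -0.4 0 0 -0.04 130;0 0 -0.8 0 0 0 130;0 0 -0.8 0 0 0 130")

```text
time_s: 32.7
eef_pos: [0.4515, 0.1036, 0.2592]
orientation: [[0.109, 0.994, -0.002], [0.994, -0.109, -0.0], [-0.0, -0.002, -1.0]]
contact_force: [0.4, -0.7, -1.6]
gripper_width: 0.0496
grip_force: 25.0
```

Emit:
apply_moves(rows="0 0 -0.8 0 0 0 130;0 0 -0.4 0 0 0 130;0 0 0 0 0 0 130;0 0 0 0 0 0 130")

```text
time_s: 33.1
eef_pos: [0.4521, 0.1045, 0.2309]
orientation: [[0.108, 0.994, -0.0], [0.994, -0.108, 0.0], [0.0, -0.0, -1.0]]
contact_force: [0.1, -0.2, -0.9]
gripper_width: 0.0496
grip_force: 25.0
```

Emit:
apply_moves(rows="0 0 -0.25 0 0 0 130;0 0 -0.15 0 0 0 130;0 0 -0.08 0 0 0 130;0 0 -0.04 0 0 0 130;0 0 -0.02 0 0 0 130;0 0 0 0 0 0 130;0 0 0 0 0 0 130")

```text
time_s: 33.8
eef_pos: [0.4522, 0.1043, 0.2176]
orientation: [[0.109, 0.994, 0.0], [0.994, -0.109, 0.0], [0.0, 0.0, -1.0]]
contact_force: [-0.5, -0.0, -1.3]
gripper_width: 0.0497
grip_force: 25.0
```

Emit:
apply_moves(rows="0 0 -0.02 0 0 0 130;0 0 -0.02 0 0 0 130;0 0 0 0 0 0 130")

```text
time_s: 34.1
eef_pos: [0.4521, 0.1042, 0.2165]
orientation: [[0.109, 0.994, -0.0], [0.994, -0.109, -0.0], [-0.0, -0.0, -1.0]]
contact_force: [0.6, -1.1, -0.4]
gripper_width: 0.0498
grip_force: 25.0
```

Emit:
apply_moves(rows="0 0 -0.02 0 0 0 130;0 0 0 0 0 0 130")

```text
time_s: 34.3
eef_pos: [0.4521, 0.1043, 0.2164]
orientation: [[0.108, 0.994, 0.0], [0.994, -0.108, -0.0], [-0.0, 0.0, -1.0]]
contact_force: [-2.4, -0.1, 4.1]
gripper_width: 0.05
grip_force: 25.0
```

Emit:
apply_moves(rows="0 0 0 0 0 0 100;0 0 0 0 0 0 90;0 0 0 0 0 0 75;0 0 0 0 0 0 50;0 0 0 0 0 0 30;0 0 0.2 0 0 0 30;0 0 0.6 0 0 0 30;0 0 1 0 0 0 30;0 0 1 0 0 0 30;0 0 1 0 0 0 30;0 0 1 0 0 0 30;0 0.5 1 0 0 0 30")

```text
time_s: 35.5
eef_pos: [0.452, 0.1155, 0.3622]
orientation: [[0.111, 0.994, -0.0], [0.994, -0.111, -0.001], [-0.001, 0.0, -1.0]]
contact_force: [0.8, -0.4, 0.8]
gripper_width: 0.0768
grip_force: 0.0
```

Emit:
apply_moves(rows="0 0.9 0.5 0 0 0 30;0 0.9 0.5 0 0 0 30;0 0.9 0 0 0 0 30;0 0.9 0 0 0 0 30;0 0.9 0 0 0 0 30;0 0.9 0 0 0 0 30;0 0.9 0 0 0 0 30;0 0.9 0 0 0 0 30;0 0.5 0 0 0 0 30;0 0 0 0 0 0 30;0 0 0 0 0 0 30")

```text
time_s: 36.6
eef_pos: [0.4522, 0.3086, 0.3859]
orientation: [[0.109, 0.994, -0.0], [0.994, -0.109, -0.001], [-0.001, -0.0, -1.0]]
contact_force: [-0.4, -0.8, -0.8]
gripper_width: 0.0768
grip_force: 0.0
```

```bash
python3 - <<'E'
from meas import *
im=ctrl.grab_frame("top")[:,:,::-1].copy(); meas(im)
s=ctrl.grab_frame("side")[:,:,::-1]
cv2.imwrite("pics/t6.png",np.hstack([cv2.resize(s[140:420,160:500],(480,395)),cv2.resize(im[260:340,240:320],(300,300))[:].copy() if 0 else cv2.resize(im[255:335,245:310],(320,395))]))
E
```

```text
tea none
pil none
small none
sqc none
star [ 395.7 -264.8] size [61.1 59.6] ang 77.5
foot [458.4 -85.8] size [69.4 69.7] ang 89.4
plate [525.6 353.5] size [ 8.  39.4] ang 79.6
slate [452.4 104.5] size [82.4 81.2] ang 83.3
mug [573.1   3.6] size [76.3 75. ] ang 19.7
bowl [528.9 212.5] size [31.3 10.5] ang 30.6
```

View pics/t6.png

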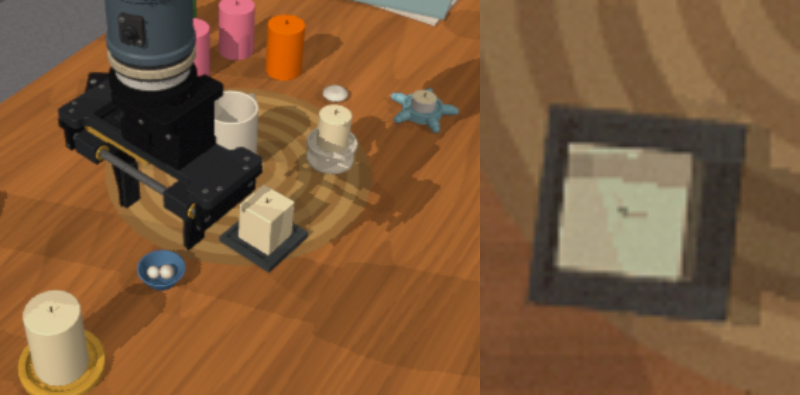

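All four candles sit flat in their holders. The square one is in line with its slate, and the mug, bowl and holders have not visibly moved. Handing in.

```bash
python3 -c "
from workcell import ctrl
print(ctrl.job_done())"
```

```text
the job is handed in; nothing more can be done
None
```

All four candles were set into their holders in the order asked, and the job was handed in at about 37 s; the last pictures show each standing upright with the mug, bowl and holders in place, and no verdict came back.

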